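Turn a tray of bead tins mouth up in the turning jig

TASK

The bead tins on the table are all mouth down: stand every one of them, still mouth down, in the open tray on the green cutting mat, put the empty cover tray mouth down on it rim to rim, and slide the two together into the drum of the turning jig; push them fully home with the sliding stop and tighten its clamp knob. Turn the drum half a turn by its crank, as far as it goes, then free the knob, slide the stop back, take the two trays out together and set them on the cutting mat, lift off the emptied tray and lay it flat on the table beside, so that all tins end mouth up in the other tray on the mat. Never turn the drum with the knob loose, never slide the stop with it tight, and leave the other things on the table alone.

Things in the scene. Friction and masses are not known exactly. Their poses are not given: they have to be found in the camera images.
- tin0_c (a point): Centre (half-way up) of a bead tin: an open rectangular aluminium box 40 mm (its x) by 60 mm (its y) by 36 mm high, 3 mm walls, about 35 g. It starts mouth down on the table, its z axis up (z points from mouth to closed bottom). Two or three of the tins are present. It stands 16 mm proud of the rim of a tray it stands in.
- tin1_c (a point): Centre (half-way up) of a bead tin: an open rectangular aluminium box 40 mm (its x) by 60 mm (its y) by 36 mm high, 3 mm walls, about 35 g. It starts mouth down on the table, its z axis up (z points from mouth to closed bottom). Two or three of the tins are present. It stands 16 mm proud of the rim of a tray it stands in.
- tin2_c (a point): Centre (half-way up) of a bead tin: an open rectangular aluminium box 40 mm (its x) by 60 mm (its y) by 36 mm high, 3 mm walls, about 35 g. It starts mouth down on the table, its z axis up (z points from mouth to closed bottom). Two or three of the tins are present. It stands 16 mm proud of the rim of a tray it stands in.
- tray_c (a point): Centre (half-way up) of the white open tray that starts mouth up on the mat: 62 mm wide (its x) by 220 mm long (its y) by 24 mm high, walls and floor 4 mm, so inside 54 by 212 by 20 mm deep, about 100 g. z points from floor to mouth (up at the start). It holds three tins in a row with their long sides along it, 70 mm apart.
- cover_c (a point): Centre (half-way up) of the empty cover tray, the same tray in size and mass, which starts mouth down on the bare table to the left (+y). Its z points from mouth to floor, so up at the start. Placed rim to rim on the other tray it makes a closed pair 48 mm high; gripped at the seam across the 62 mm width, both trays are lined up and carried together.
- mat_c (a point): Centre of the top face of the green cutting mat, 190 mm (x) by 260 mm (y), 2 mm thick, fixed.
- jig: Turning jig, fixed: a plywood base board 120 mm wide (x), 12 mm thick, with drum, crank and stop. Origin on the table under the drum's mouth. y is along the drum's axis and points into the drum, away from the stop; z up. The pair goes in end first along y, long side along y, seam level at axis height. Nothing supports the part that stands out; it sags up to 4 degrees in the opening and stays in.
- mouth (a point): Centre of the drum's mouth, on the drum's axis, 75 mm above the table; axes as the jig's. The drum is a waxed (slippery) plywood sleeve with an opening 68 mm wide (x) by 53 mm high (z), 90 mm deep to its back wall, in hoops of 59 mm outer radius; it looks the same after half a turn. Fully home, the tray pair reaches the back wall and 130 mm of it stand out.
- crank (a point): Middle of the grip part of the crank peg on the back of the drum: a round steel bar 14 mm thick and 70 mm long, parallel to the drum's axis, 70 mm from it; this point is 143 mm along y from the mouth. The peg starts on the robot's side (-x of the jig) at axis height, goes over the top and ends at +x at axis height; it may turn in the fingers.
- drum (a joint): Turn of the drum, rad: 0 at the start, 3.14 (its end stop) after half a turn. It stays where it is left; the turning friction is about 0.15 N m.
- pad (a point): Middle of the front face of the sliding stop's round rubber pad (40 mm across), at axis height, facing the drum. The stop is an aluminium carriage on the jig's base with an upright post behind the pad, top 94 mm above the table.
- stop (a joint): Travel of the sliding stop towards the drum, m: 0 to 0.15. At 0 the pad is 270 mm from the drum's mouth; with the pair fully home and the pad firmly against it the value is about 0.13 to 0.14 (the sagging pair takes up 3 mm more). About 2 N of friction, and up to 10 N more to push the pair home. It can be pushed along by holding its knob.
- clamp_grip (a point): Point to grip on the clamp knob on the stop, on its upright axis, 90 mm behind the pad face: a knob with a bar grip 50 x 12 mm, 28 mm high, top 76 mm above the table; the bar lies along the point's own x axis. This point is 64 mm above the table. Turning clockwise seen from above tightens.
- clamp (a joint): Turn of the clamp knob, rad, growing clockwise from above: 0 fully loose, 1.4 (its end stop) fully tight. Below 0.4 counts as loose, above 1.15 as tight. It starts loose.
- glue: Jar of glue, 60 mm across, 100 mm high; origin under its centre. Leave alone.
- beadbox: Grey open box 100 x 130 x 50 mm; origin under its centre. Leave alone.
- mug: White mug, 76 mm across, 85 mm high, handle at its +y; origin under its centre. Leave alone.
- driver: Screwdriver lying on the table; origin under its middle. Leave alone.
- paintcan: Can, 64 mm across, 90 mm high; origin under its centre. Leave alone.
Things that resemble listed ones, but are neither listed nor needed, are in the scene too. What is shaped like the part that bears tin0_c but brown or purple is not meant.

How it is judged:
By the outcome, as a careful person would: the job done as asked, in the order asked, and still so for the second after the job is handed in, with the robot touching nothing.
Of tin0, tin1, tin2 only 2 to 3 are there at a start; the rules pass over those that are not, and their reading is None.
At some moment in a run one of tin0, tin1, tin2, cover may be knocked a few centimetres aside while the robot is not near it.
It also fails if it takes over 210 s, if anything falls off the work surface, if the arm or the gripper's body presses on something with over 40 N, if the wrist force passes 120 N, or if a joint passes its speed limit or range.

ROBOT

A 7-joint arm with a two-finger parallel gripper is mounted at the origin on the work surface. World frame = base frame: x ahead of the robot, y to its left, z up, the work surface at z = 0. Lengths are in m, angles in rad, forces in N, time in s.
With the tool pointing down it reaches from about 0.35 to 0.9 m from the base axis. Payload 19.9 kg.
Tool frame: the origin (TCP) lies midway between the tips of the shut fingers; the grasp point (between the pads) lies 19 mm behind it; z points along the fingers, y is the direction in which the jaws open and shut (so a half turn about z gives the same grasp; the last joint's range is limited). The gripper opens to 94 mm and grips with 3 to 60 N. Pads are 16 mm wide; open, the fingers measure 119 mm over their backs; the gripper's body (75 mm by 177 mm) begins 78 mm behind the grasp point.
Start: joints at [1.133, 0.417, -0.01, 1.614, 0.005, 1.111, -0.053], TCP at [0.242, -0.576, 0.205] pointing down, gripper open.
Joint ranges: [-2.81, 2.81], [-0.39, 2.02], [-1.27, 1.25], [0.06, 2.57], [-1.19, 4.33], [0.19, 2], [-2.82, 2.82]. Speed limits (rad/s): [1.89, 1.89, 2.39, 2.39, 3.01, 3.01, 3.01].

INTERFACE

Orientations are given as a unit quaternion [x, y, z, w].
In Python, from bench import * gives the robot as it stands. Calls block until the motion is done:
- move_pose(position, orientation): joint-space move of the TCP to a pose.
- servo_line(position, rot=None, speed=0.15, until_force=None): straight line of the TCP; rot=None keeps the orientation; speed is the mean speed in m/s. With until_force (N) it stops when the force on the tool has changed by that much, and returns True; else False.
- move_joints(angles): joint-space move.
- grip(opening, strength=None): finger opening in m; strength is the grip in N (None keeps the last); returns when the fingers have stopped.
- hold(seconds).
- inverse_kinematics(position, orientation): joint angles nearest the present ones, or None.
- read_camera(name): name is "scene" or "top" or "wrist"; returns the picture (480x640x3 uint8, red, green, blue); there is no depth.
- get_calibration(name): a dict with "intrinsics" (3x3 intrinsics, pixels), "k1" (the pictures are not rectified: a ray, as slopes to the right and down, at radius r is drawn at 1 + k1 r^2 times it, then the intrinsics apply), "position" and "orientation" of the camera in the world. Camera axes: x right, y up, looking along -z (the intrinsics and any distortion apply to the point x, -y, -z); pixel columns grow to the right and rows downward; lengths in m; the calibration is good to about 2 mm. A picture is of the moment at which its call begins: read the wrist's pose just before it. get_calibration takes no time and is no camera call; for the wrist camera it gives the pose at the moment of the call.
A pose or a line that the arm cannot do raises MotionError and nothing moves.
- close_job(): hands the job in, once; it reports no verdict.
Readings, each from a call of its own:
- get_t(): time.
- get_joints(): joint angles.
- get_joint_vel(): joint speeds.
- get_effort(): joint torques, N m.
- get_tcp_pos(): TCP position.
- get_tool_rot(): TCP orientation.
- get_contact_force(): force on the tool from outside, world axes, zero at the start.
- get_torque(): the same for the moment, N m.
- get_grip_width(): finger opening in m.
Only numpy, scipy, OpenCV 4.12 (cv2) and the standard library are available. Lean on these libraries where they do the work, as an engineer would, in place of code of your own. Each camera call takes 0.05 s, during which the arm holds its last target. There are 200 camera calls.

## Working session

There is one attempt and no reset: what is moved stays moved. The work goes in short steps, each a Python script; the robot and the scene stay as the last script left them, time stands still between calls to the robot, and variables do not carry over. Pictures are saved under pics/ and viewed, about 12 in all and at most 16, crops included, and the job is handed in when it is done.

```bash
ls; mkdir -p pics; python3 - <<'E'
from bench import *
import cv2
for n in ("scene","top"):
    c=get_calibration(n); print(n,c)
    cv2.imwrite(f"pics/{n}0.png",read_camera(n)[:,:,::-1])
print(get_calibration("wrist"),get_tcp_pos(),get_tool_rot(),get_t())
E
```

```text
pics
scene {'intrinsics': array([[557.83098147,   0.        , 325.58171146],
       [  0.        , 557.83098147, 242.37556053],
       [  0.        ,   0.        ,   1.        ]]), 'k1': 0.03977936594268455, 'position': array([ 1.54123722, -0.381327  ,  1.20343393]), 'orientation': array([0.30720677, 0.23447734, 0.56422439, 0.72958565])}
top {'intrinsics': array([[503.46106497,   0.        , 316.03430042],
       [  0.        , 503.46106497, 235.15959323],
       [  0.        ,   0.        ,   1.        ]]), 'k1': -0.0782073701770176, 'position': array([ 0.20104991, -0.07003137,  1.63614761]), 'orientation': array([-0.05774203,  0.0554074 ,  0.70817349, -0.70148855])}
{'intrinsics': array([[413.55952018,   0.        , 323.25800992],
       [  0.        , 413.55952018, 239.95839546],
       [  0.        ,   0.        ,   1.        ]]), 'k1': -0.017698690448904222, 'position': array([ 0.30528666, -0.54910878,  0.38381802]), 'orientation': array([-0.10061815,  0.0679867 , -0.54948883,  0.82662919])} [ 0.24142255 -0.57616749  0.20492357] [ 9.80383124e-01  1.97100688e-01 -1.27740979e-04 -4.82879217e-04] 0.1
```

View pics/scene0.png

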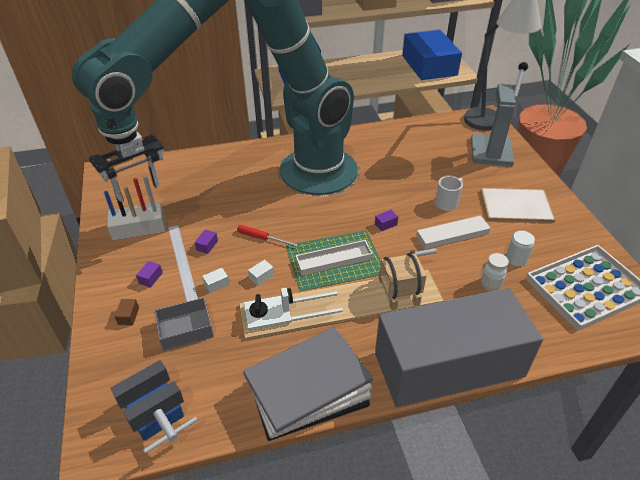

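View pics/top0.png

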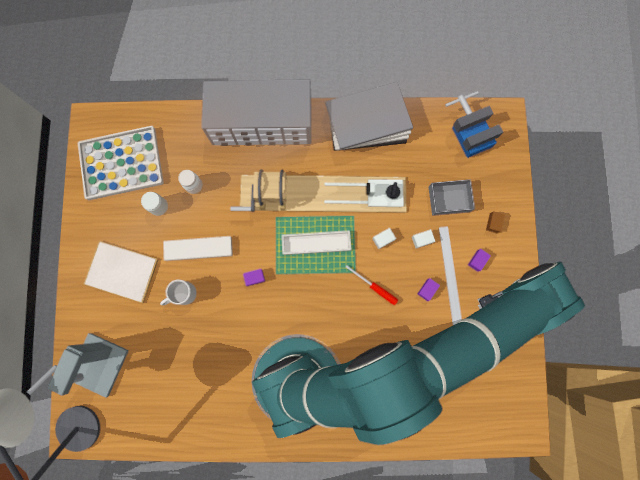

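The scene shows the jig with its drum at the left in the top view (265,190) and the stop at (385,193). The tray on the mat is at (317,243) and the cover at (198,248). Two pale tins stand at (385,238) and (424,238); the purple and brown blocks are decoys. Next I'll write helpers and take coarse positions.

```bash
cat > h.py <<'E'
from bench import *
import cv2, numpy as np
from scipy.spatial.transform import Rotation as R
from scipy.optimize import minimize
def proj(P,c):
    p=R.from_quat(c["orientation"]).inv().apply(np.atleast_2d(P)-c["position"])
    s=np.c_[p[:,0],-p[:,1]]/-p[:,2:]
    s=s*(1+c["k1"]*(s**2).sum(1,keepdims=True))
    return s*[c["intrinsics"][0,0],c["intrinsics"][1,1]]+c["intrinsics"][:2,2]
def back(uv,z,c):
    K=c["intrinsics"]; d=(np.atleast_2d(uv)-K[:2,2])/[K[0,0],K[1,1]]; s=d.copy()
    for _ in range(20): s=d/(1+c["k1"]*(s**2).sum(1,keepdims=True))
    r=R.from_quat(c["orientation"]).apply(np.c_[s[:,0],-s[:,1],-np.ones(len(s))])
    return c["position"]+r*((z-c["position"][2])/r[:,2])[:,None]
def corners(p,size,z0):
    L,W,H=size; x,y,a=p
    q=np.array([[i*L/2,j*W/2,k] for i in(-1,1) for j in(-1,1) for k in(z0,z0+H)])
    return R.from_euler("z",a).apply(q)+[x,y,0]
def fitbox(masks,p0,size,z0):
    """masks: list of (bool mask, calib). silhouette IoU fit of (x,y,yaw)"""
    S=4; ms=[(cv2.resize(m.astype(np.uint8),None,fx=S,fy=S,interpolation=cv2.INTER_LINEAR),c) for m,c in masks]
    def cost(p):
        t=0
        for m,c in ms:
            h=cv2.convexHull(((proj(corners(p,size,z0),c)+.5)*S-.5).astype(np.float32))
            g=cv2.fillConvexPoly(np.zeros_like(m),np.round(h*16).astype(np.int32),1,shift=4)
            t+=1-(g&m).sum()/max(1,(g|m).sum())
        return t/len(ms)
    best=None
    for da in (-.3,0,.3):
        s=np.array([p0+np.array(d) for d in ([0,0,da],[.015,0,da],[0,.015,da],[0,0,da+.2])])
        r=minimize(cost,s[0],method="Nelder-Mead",options=dict(initial_simplex=s,xatol=1e-4,fatol=1e-4))
        if best is None or r.fun<best.fun: best=r
    return best.x,best.fun
def down(a):  # tool down, jaw (y) axis direction at angle a+90deg; tool x at angle a
    return (R.from_euler("z",a)*R.from_euler("x",np.pi)).as_quat()
E
cat > m1.py <<'E'
from h import *
ct=get_calibration("top"); cs=get_calibration("scene")
T=cv2.imread("pics/top0.png"); S=cv2.imread("pics/scene0.png")
def wm(I):
    h=cv2.cvtColor(I,cv2.COLOR_BGR2HSV); return ((h[...,1]<70)&(h[...,2]>130)).astype(np.uint8)
def comp(m,p):
    n,l,st,ce=cv2.connectedComponentsWithStats(m); 
    d=[np.inf]+[np.hypot(*(ce[i]-p)) if st[i,4]>60 else np.inf for i in range(1,n)]
    i=int(np.argmin(d)); return l==i, st[i]
for name,pt,ps,sz in (("tinA",(385,238),(260,271),(.04,.06,.036)),("tinB",(424,238),(216,279),(.04,.06,.036)),("cover",(198,248),(453,233),(.062,.22,.024)),("tray",(317,243),(333,258),(.062,.22,.024))):
    a,s1=comp(wm(T),pt); b,s2=comp(wm(S),ps)
    p0=np.r_[back(pt,.02,ct)[0][:2],0]
    print(name,s1,s2,p0.round(3))
    z0=.002 if name=="tray" else 0
    for ms in ([(a,ct)],[(b,cs)],[(a,ct),(b,cs)]):
        x,f=fitbox(ms,p0,sz,z0); print("  ",x.round(4),round(f,3))
for n,uv,z in (("knob",(393,191),.076),("base corners",(405,208),.012),("",(243,177),.012),("",(242,211),.012),("",(408,179),.012),("mat",(276,216),.002),("",(354,216),.002),("",(276,273),.002),("",(355,273),.002),("glue",(189,181),.1),("can",(153,203),.09),("peg",(242,208),.075),("beadbox",(452,197),.05)):
    print(n,back(uv,z,ct)[0].round(3))
E
python3 m1.py
```

```text
tinA [373 228  23  21 284] [248 260  26  24 313] [ 0.451 -0.29   0.   ]
   [ 0.4512 -0.2867  0.4868] 0.057
   [ 0.4468 -0.2808  0.4559] 0.311
   [ 0.4504 -0.2851  0.5091] 0.22
tinB [412 229  23  19 284] [202 268  26  17 249] [ 0.449 -0.418  0.   ]
   [ 0.4481 -0.414   0.3004] 0.052
   [ 0.4262 -0.4127  0.1876] 0.442
   [ 0.4476 -0.4138  0.2908] 0.284
cover [ 163  236   69   25 1355] [ 417  216   74   28 1027] [0.424 0.319 0.   ]
   [0.4249 0.3238 0.0684] 0.036
   [0.4066 0.3349 0.0981] 0.258
   [0.424  0.3244 0.0662] 0.17
tray [ 281  230   71   25 1458] [295 239  78  31 924] [ 0.436 -0.069  0.   ]
   [ 0.4395 -0.0653  0.0574] 0.054
   [ 0.421  -0.0589  0.0418] 0.41
   [ 0.4381 -0.0629  0.0546] 0.267
knob [ 0.593 -0.313  0.076]
base corners [ 0.551 -0.361  0.012]
 [0.663 0.176 0.012]
 [0.547 0.178 0.012]
 [ 0.65  -0.375  0.012]
mat [0.531 0.066 0.002]
 [ 0.528 -0.192  0.002]
 [0.342 0.066 0.002]
 [ 0.339 -0.191  0.002]
glue [0.627 0.335 0.1  ]
can [0.559 0.451 0.09 ]
peg [0.543 0.168 0.075]
beadbox [ 0.579 -0.509  0.05 ]
```

```bash
cat > a.py <<'E'
from h import *
c=get_calibration("wrist"); t=R.from_quat(get_tool_rot())
print("cam off in tool",t.inv().apply(c["position"]-get_tcp_pos()), "fwd in tool",(t.inv()*R.from_quat(c["orientation"])).apply([0,0,-1]),"right",(t.inv()*R.from_quat(c["orientation"])).apply([1,0,0]))
for p in ((.45,-.3,.25),(.6,-.3,.2),(.45,.3,.2),(.55,.17,.2)):
    for a in (np.pi/2,-np.pi/2,0,np.pi):
        q=inverse_kinematics(p,down(a)); print(p,round(a,2),None if q is None else np.round(q,2))
ct=get_calibration("top")
for uv in ((202,128),(310,128),(205,145)): 
    for z in (0,.1,.15,.2): print(uv,z,back(uv,z,ct)[0].round(3))
E
python3 a.py
```

```text
cam off in tool [ 0.06934862 -0.00045324 -0.17889826] fwd in tool [-2.41006484e-01 -6.93314370e-04  9.70523258e-01] right [4.46648154e-04 9.99999560e-01 8.25285906e-04]
(0.45, -0.3, 0.25) 1.57 [ 0.85  0.25 -0.37  1.76  0.1   1.15  0.44]
(0.45, -0.3, 0.25) -1.57 [ 0.42  0.23  0.13  1.78 -0.03  1.14 -2.58]
(0.45, -0.3, 0.25) 0 [ 0.62  0.23 -0.1   1.77  0.03  1.15 -1.06]
(0.45, -0.3, 0.25) 3.14 [ 1.05  0.28 -0.62  1.76  0.17  1.16  1.95]
(0.6, -0.3, 0.2) 1.57 [ 0.67  0.53 -0.37  1.48  0.2   1.16  0.27]
(0.6, -0.3, 0.2) -1.57 [ 0.29  0.51  0.19  1.5  -0.1   1.14 -2.65]
(0.6, -0.3, 0.2) 0 [ 0.49  0.51 -0.1   1.49  0.05  1.15 -1.19]
(0.6, -0.3, 0.2) 3.14 [ 0.85  0.58 -0.64  1.48  0.36  1.2   1.73]
(0.45, 0.3, 0.2) 1.57 [ 0.14  0.44 -0.99  1.81  0.4   1.12 -0.99]
(0.45, 0.3, 0.2) -1.57 [ 0.19  0.48 -1.08  1.8   0.46  1.14  2.1 ]
(0.45, 0.3, 0.2) 0 [ 0.26  0.53 -1.19  1.8   0.54  1.18 -2.68]
(0.45, 0.3, 0.2) 3.14 [ 0.25  0.53 -1.18  1.8   0.53  1.17  0.47]
(0.55, 0.17, 0.2) 1.57 [ 0.34  0.48 -0.91  1.72  0.41  1.14 -0.69]
(0.55, 0.17, 0.2) -1.57 [ 0.44  0.56 -1.08  1.72  0.53  1.19  2.36]
(0.55, 0.17, 0.2) 0 [ 0.28  0.45 -0.82  1.72  0.36  1.12 -2.22]
(0.55, 0.17, 0.2) 3.14 [ 0.4   0.52 -1.    1.72  0.47  1.17  0.83]
(202, 128) 0 [0.843 0.323 0.   ]
(202, 128) 0.1 [0.803 0.299 0.1  ]
(202, 128) 0.15 [0.784 0.287 0.15 ]
(202, 128) 0.2 [0.764 0.275 0.2  ]
(310, 128) 0 [ 0.837 -0.049  0.   ]
(310, 128) 0.1 [ 0.798 -0.05   0.1  ]
(310, 128) 0.15 [ 0.779 -0.051  0.15 ]
(310, 128) 0.2 [ 0.759 -0.051  0.2  ]
(205, 145) 0 [0.781 0.311 0.   ]
(205, 145) 0.1 [0.746 0.287 0.1  ]
(205, 145) 0.15 [0.728 0.276 0.15 ]
(205, 145) 0.2 [0.71  0.264 0.2  ]
```

```bash
cat >> h.py <<'E'
import pickle
def shot(n,cam="wrist"):
    c=get_calibration(cam); I=read_camera(cam)[:,:,::-1].copy()
    cv2.imwrite(f"pics/{n}.png",I); pickle.dump(c,open(f"pics/{n}.pkl","wb")); return I,c
def load(n): return cv2.imread(f"pics/{n}.png"),pickle.load(open(f"pics/{n}.pkl","rb"))
DN=down(np.pi/2)
E
python3 - <<'E'
from h import *
move_pose([.5,-.28,.27],DN); shot("w1")
move_pose([.52,.1,.27],DN); shot("w2"); print(get_t(),get_joints().round(2))
E
```

```text
3.0917 [ 0.32  0.24 -0.66  1.75  0.16  1.2  -0.39]
```

View pics/w1.png

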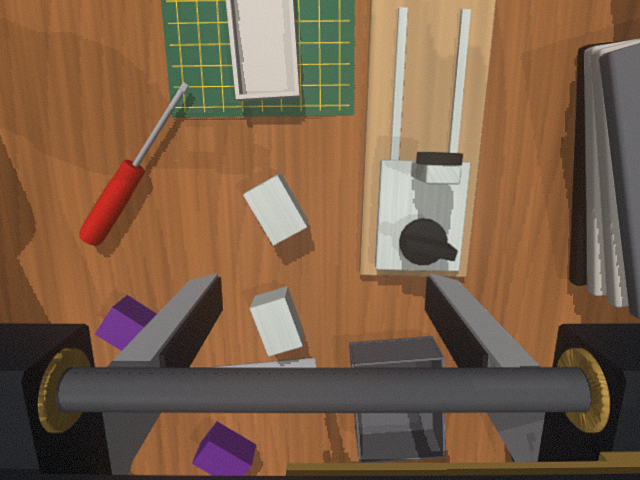

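View pics/w2.png

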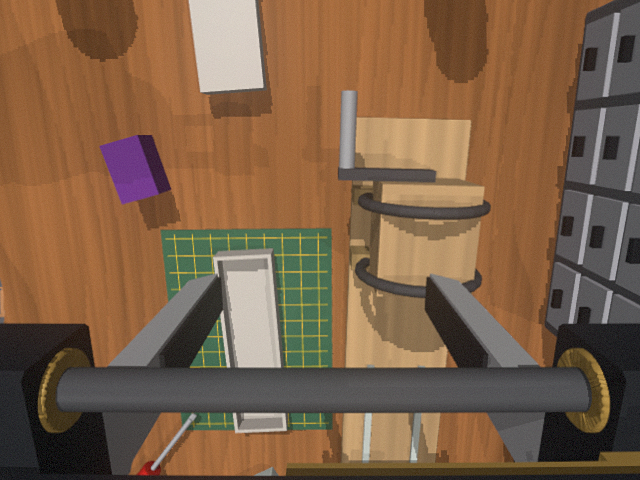

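The wrist views agree. In w1 the tins are at (275,210) and (276,322), the knob at (424,241), the pad at (440,160) and the base corners at (361,275)/(467,276). In w2 the peg is at (348,130), the drum front hoop at about (418,275), and the cover and tray are clear. I'll zoom in on the jig and fit the boxes.

```bash
cat > m2.py <<'E'
from h import *
A,ca=load("w1"); B,cb=load("w2")
z1=cv2.resize(A[140:290,355:485],(390,450),interpolation=cv2.INTER_CUBIC)
z2=cv2.resize(B[80:300,335:500],(405,540),interpolation=cv2.INTER_CUBIC)
o=np.zeros((540,800,3),np.uint8); o[:450,:390]=z1; o[:,395:]=z2[:,:405]; cv2.imwrite("pics/z1.png",o)
def wm(I):
    h=cv2.cvtColor(I,cv2.COLOR_BGR2HSV); return ((h[...,1]<60)&(h[...,2]>95)).astype(np.uint8)
def comp(m,p):
    n,l,st,ce=cv2.connectedComponentsWithStats(m); return l==l[p[1],p[0]],st[l[p[1],p[0]]]
for n,I,c,uv,p0,sz,z0 in (("tinA",A,ca,(275,210),(.451,-.287,.487),(.04,.06,.036),0),("tinB",A,ca,(276,322),(.448,-.414,.3),(.04,.06,.036),0),("tray",B,cb,(256,300),(.4395,-.065,.057),(.062,.22,.024),.002)):
    m,s=comp(wm(I),uv)
    if n=="tray":
        m=cv2.morphologyEx(m.astype(np.uint8),cv2.MORPH_CLOSE,np.ones((5,5)))>0
    print(n,s,*fitbox([(m,c)],np.array(p0),sz,z0))
E
python3 m2.py
```

```text
tinA [ 243  173   65   73 2614] [ 0.44934024 -0.28337273  0.50154435] 0.020893405814228272
tinB [ 250  286   53   70 2298] [ 0.44620201 -0.41172794  0.29033414] 0.12411851067414381
tray [ 109  248  173  120 8749] [ 0.43649162 -0.06149794  0.03964275] 0.5489288566531383
```

View pics/z1.png

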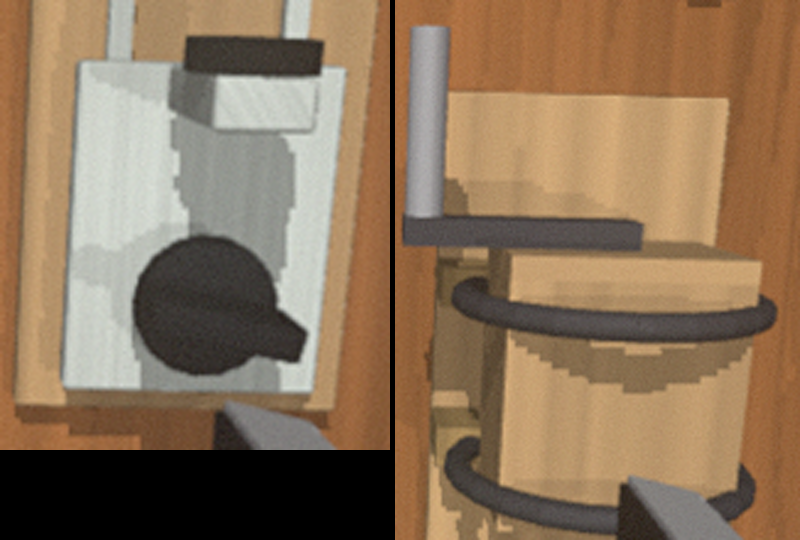

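```bash
cat > m3.py <<'E'
from h import *
A,ca=load("w1"); B,cb=load("w2")
P=lambda uv,z,c:back(uv,z,c)[0].round(4)
print("right edge",P((481,140),.012,ca),P((465.7,275.7),.012,ca),P((470.7,119.9),.012,cb))
print("left edge z0",P((366.7,140),0,ca),P((360,274),0,ca))
e,r=P((349.3,91.4),.075,cb),P((347.2,167.6),.075,cb); print("peg",e,r,np.linalg.norm(e-r))
print("knob disc",P((423.3,241.7),.048,ca),"pad front top centre",P((439.7,152.5),.095,ca))
print("pad front edge L/R",P((417,152.5),.094,ca),P((462.5,153.5),.094,ca))
# edges enhanced
k=cv2.resize(A[205:275,385:475],(720,560),interpolation=cv2.INTER_CUBIC).astype(float)
k=np.clip((k-20)*4,0,255).astype(np.uint8); cv2.imwrite("pics/k1.png",k)
E
python3 m3.py
```

```text
right edge [ 0.6613 -0.2143  0.012 ] [ 0.6572 -0.3613  0.012 ] [0.6703 0.1861 0.012 ]
left edge z0 [ 0.5447 -0.2142  0.    ] [ 0.5404 -0.363   0.    ]
peg [0.5424 0.2071 0.075 ] [0.5414 0.1425 0.075 ] 0.06460773947446237
knob disc [ 0.5986 -0.313   0.048 ] pad front top centre [ 0.5965 -0.2239  0.095 ]
pad front edge L/R [ 0.5776 -0.2239  0.094 ] [ 0.616  -0.2248  0.094 ]
```

View pics/k1.png

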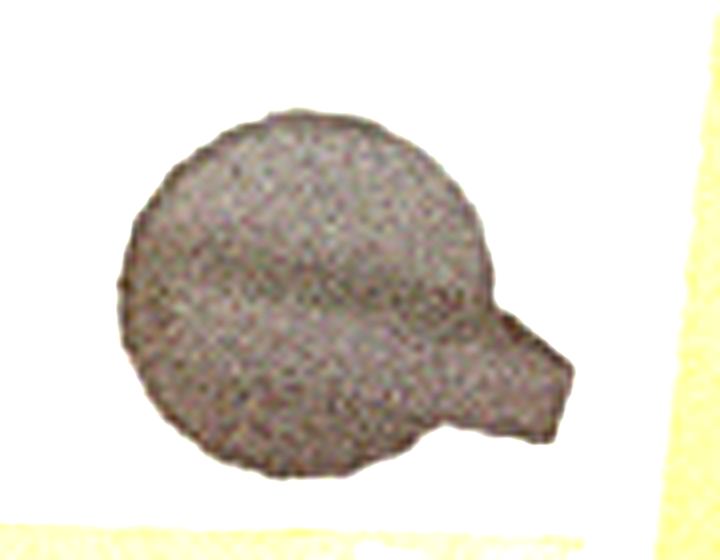

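```bash
cat >> h.py <<'E'
def wm(I,v=95):
    h=cv2.cvtColor(I,cv2.COLOR_BGR2HSV); return ((h[...,1]<60)&(h[...,2]>v)).astype(np.uint8)
def fitobj(I,c,p0,sz,z0,hull=False):
    """segment white thing near predicted pose, fit; returns pose, cost, mask"""
    win=np.zeros(I.shape[:2],np.uint8)
    h=cv2.convexHull(proj(corners(p0,np.array(sz)+[.05,.05,0],z0),c).astype(np.int32)); cv2.fillConvexPoly(win,h,1)
    m=cv2.morphologyEx(wm(I)&win,cv2.MORPH_OPEN,np.ones((3,3)))
    n,l,st,ce=cv2.connectedComponentsWithStats(m); i=1+int(np.argmax(st[1:,4])); m=(l==i).astype(np.uint8)
    if hull:
        k=cv2.convexHull(cv2.findContours(m,0,2)[0][0]); cv2.fillConvexPoly(m,k,1)
    x,f=fitbox([(m>0,c)],np.array(p0),sz,z0); return x,f
TIN=(.04,.06,.036); TRAY=(.062,.22,.024)
def draw(I,c,x,sz,z0):
    h=cv2.convexHull(proj(corners(x,sz,z0),c).astype(np.int32)); cv2.polylines(I,[h],True,(0,0,255),1)
E
python3 - <<'E'
from h import *
A,ca=load("w1"); B,cb=load("w2")
for uv in ((418.5,292),(424.6,213)): print("hoop top",back(uv,.134,cb)[0].round(4))
f=lambda u,v:(385+u/8,205+v/8)
print("bar",back([f(572,372),f(553,442),f(445,425)],.076,ca).round(4))
move_pose([.45,-.15,.33],DN); I,c=shot("w3"); J=I.copy()
for n,p,s,z0,h in (("tray",(.437,-.063,.05),TRAY,.002,True),("A",(.449,-.283,.5),TIN,0,False),("B",(.446,-.412,.3),TIN,0,False)):
    x,g=fitobj(I,c,p,s,z0,h); print(n,x.round(4),round(g,3)); draw(J,c,x,s,z0)
cv2.imwrite("pics/w3o.png",J)
E
```

```text
hoop top [0.597 0.047 0.134]
hoop top [0.5982 0.1119 0.134 ]
bar [[ 0.6233 -0.3154  0.076 ]
 [ 0.6217 -0.324   0.076 ]
 [ 0.6088 -0.3218  0.076 ]]
tray [ 0.4382 -0.0622  0.0521] 0.038
A [ 0.4496 -0.2835  0.4897] 0.053
B [ 0.4488 -0.4667  1.1359] 0.539
```

View pics/w3o.png

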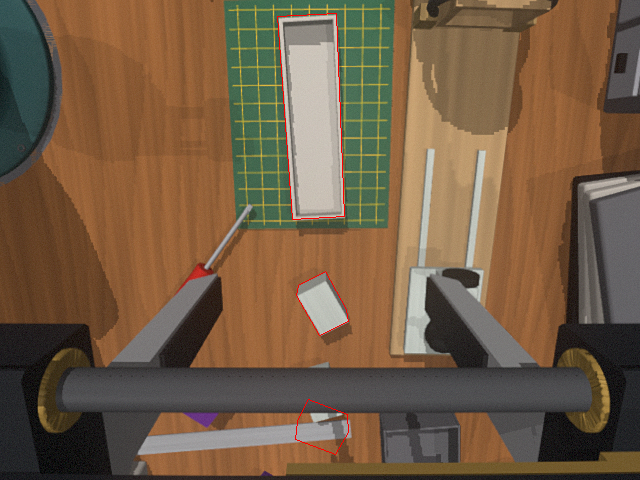

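```bash
cat >> h.py <<'E'
TR=np.array([.4382,-.0622,.0521])
def go(xy,z,a,speed=.2): return servo_line([xy[0],xy[1],z],down(a),speed)
def pick_tin(x,slot):
    a=np.pi/2+x[2]
    move_pose([x[0],x[1],.12],down(a)); grip(.065,15); servo_line([x[0],x[1],.022],speed=.1)
    grip(.02,15); w=get_grip_width(); print("width",w)
    servo_line([x[0],x[1],.12],speed=.2)
    d=np.array([-np.sin(TR[2]),np.cos(TR[2])])*slot+TR[:2]
    move_pose([d[0],d[1],.12],down(np.pi/2+TR[2])); print("w in air",get_grip_width())
    servo_line([d[0],d[1],.05],speed=.15)
    print("contact",servo_line([d[0],d[1],.0275],speed=.03,until_force=4),get_tcp_pos())
    grip(.052); servo_line([d[0],d[1],.12],speed=.2)
E
python3 - <<'E'
from h import *
I,c=load("w3"); x=(.4496,-.2835,.49)
pick_tin(x,.05)
move_pose([.46,-.3,.3],DN); I,c=shot("w4"); J=I.copy()
x,g=fitobj(I,c,(.447,-.412,.29),TIN,0); print(x.round(4),g); draw(J,c,x,TIN,0)
cv2.imwrite("pics/w4o.png",J); print(get_t())
E
```

```text
width 0.039732720894523496
w in air 0.03993419331557741
contact True [ 0.43531554 -0.01222314  0.02795095]
[ 0.4327 -0.3911  0.3072] 0.05008379888268155
12.8333
```

View pics/w4o.png

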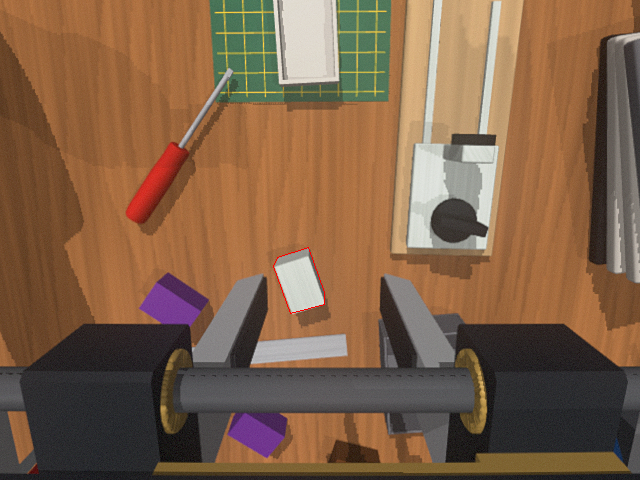

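The fit outlines tin B well at (300,281). It moved about 25 mm since the last look, which looks like the announced knock. Picking it now.

```bash
python3 - <<'E'
from h import *
pick_tin((.4327,-.3911,.3072),-.05)
move_pose([.55,-.08,.30],DN); shot("w5")
move_pose([.45,.26,.30],DN); I,c=shot("w6"); J=I.copy()
x,g=fitobj(I,c,(.4249,.3238,.0684),TRAY,0); print(x.round(4),g); draw(J,c,x,TRAY,0)
cv2.imwrite("pics/w56.png",np.hstack([load("w5")[0][:400,150:],J[:400,:310]])); print(get_t())
E
```

```text
width 0.03940713339179129
w in air 0.0398162235248282
contact True [ 0.44052622 -0.11202651  0.02792916]
[0.4237 0.3241 0.0664] 0.014080724759578889
22.1083
```

View pics/w56.png

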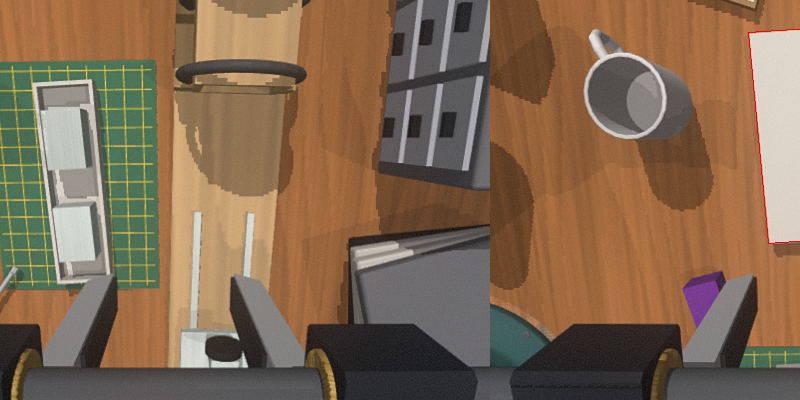

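```bash
python3 - <<'E'
from h import *
I,c=load("w5")
print(fitobj(I,c,TR,TRAY,.002,True))
for z in (.1015,.108,.112): print(z,back([(347,90),(445,89)],z,c).round(4))
cv2.imwrite("pics/z5.png",np.hstack([cv2.resize(I[20:130,300:480],(720,440),interpolation=cv2.INTER_CUBIC)]))
print(back([(391,73)],.134,c))
E
```

```text
(array([ 0.43709633, -0.06267692,  0.05718391]), np.float64(0.0829814289374543))
0.1015 [[0.5684 0.0295 0.1015]
 [0.6528 0.0305 0.1015]]
0.108 [[0.5681 0.0288 0.108 ]
 [0.651  0.0298 0.108 ]]
0.112 [[0.5679 0.0284 0.112 ]
 [0.6498 0.0294 0.112 ]]
[[0.6008347  0.03866669 0.134     ]]
```

View pics/z5.png

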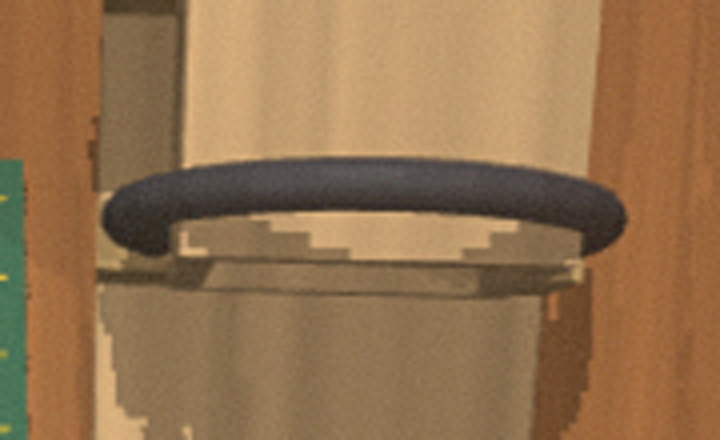

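```bash
python3 - <<'E'
from h import *
I,c=load("w6"); x,g=fitobj(I,c,(.4237,.3241,.0664),TRAY,0); print(x,g)
a=np.pi/2+x[2]
grip(.085,30); move_pose([x[0],x[1],.12],down(a)); servo_line([x[0],x[1],.03],speed=.15)
print(servo_line([x[0],x[1],.005],speed=.04,until_force=5))
grip(.04,30); print("w",get_grip_width()); servo_line([x[0],x[1],.15],speed=.2)
a=np.pi/2+.053; P=[.438,-.0624]
move_pose([*P,.15],down(a)); print("w air",get_grip_width())
servo_line([*P,.05],speed=.12)
print(servo_line([*P,.027],speed=.02,until_force=5),get_tcp_pos(),get_contact_force())
grip(.085); servo_line([*P,.12],speed=.15)
servo_line([.45,-.16,.3],down(np.pi/2),speed=.25)
I,c=shot("w7"); print(fitobj(I,c,(.438,-.0624,.053),(.062,.22,.048),.002)); print(get_t())
cv2.imwrite("pics/z7.png",cv2.resize(I[:240,200:420],(660,720),interpolation=cv2.INTER_CUBIC)[:600])
E
```

```text
[0.42367589 0.32413137 0.06625731] 0.014045968624589511
False
w 0.061992725168587504
w air 0.061609160603456184
True [ 0.43794202 -0.06238682  0.0308544 ] [-0.96911337 -0.58029406  2.6890022 ]
(array([ 0.4374363 , -0.06284599,  0.0518635 ]), np.float64(0.014442928360578255))
32.1167
```

View pics/z7.png

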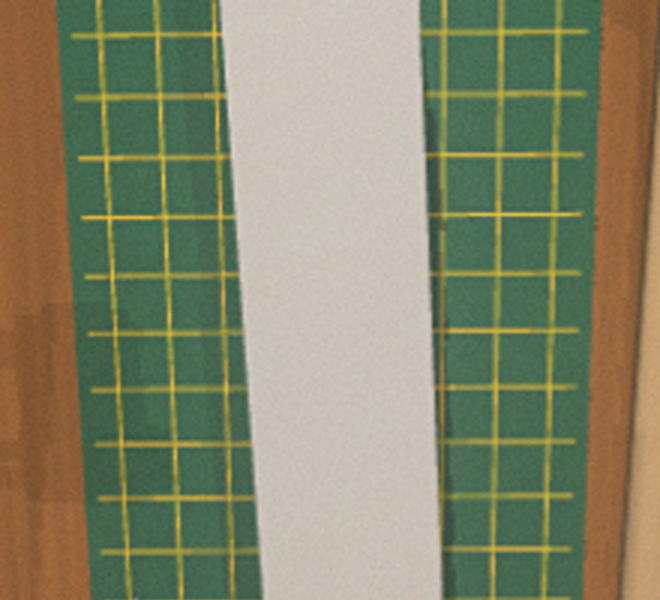

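```bash
cat >> h.py <<'E'
MO=np.array([.6089,.032]); YAW=-.025
JD=np.array([-np.sin(YAW),np.cos(YAW)])
JX=np.array([np.cos(YAW),np.sin(YAW)])
def J(y,x=0): return MO+JD*y+JX*x
AJ=np.pi/2+YAW
E
python3 - <<'E'
from h import *
x=(.4374,-.0628,.052)
move_pose([x[0],x[1],.1],down(np.pi/2+x[2])); servo_line([x[0],x[1],.007],speed=.08)
grip(.05,50); print("w",get_grip_width()); servo_line([x[0],x[1],.15],speed=.12)
p=J(-.127); move_pose([*p,.15],down(AJ)); servo_line([*p,.056],speed=.08)
print("w",get_grip_width(),get_contact_force(),get_t()); shot("w8")
f0=get_contact_force()
for y in np.arange(-.117,-.01,.01):
    r=servo_line([*J(y),.056],speed=.04,until_force=10); f=get_contact_force()-f0
    print(round(y,3),r,(get_tcp_pos()[:2]-J(0))@JD,f.round(1),get_torque().round(2))
    if r: break
E
```

```text
w 0.061913788296751614
w 0.061890719179386974 [-0.341219   -0.03774543 -2.81074784] 38.2083
-0.117 False -0.11657446334866883 [-1.2 -0.1  0.2] [ 0.   -0.1   0.02]
-0.107 False -0.10664060033106912 [-1.6 -0.2 -1.3] [-0.11 -0.1   0.01]
-0.097 False -0.09668357264300367 [-1.1 -1.5  0.1] [-0.07 -0.09 -0.01]
-0.087 False -0.08670192038087916 [-0.8 -0.6  0.2] [-0.08 -0.04 -0.  ]
-0.077 False -0.07666986841679295 [-1.7 -0.1  0.6] [-0.08 -0.08 -0.03]
-0.067 False -0.06671237655535177 [-1.6 -0.8 -0.1] [-0.01 -0.08  0.  ]
-0.057 False -0.05666950737511232 [-0.5 -0.5 -0. ] [-0.04 -0.07  0.01]
-0.047 False -0.04665336124634257 [-0.6 -0.   0.7] [-0.03 -0.03 -0.03]
-0.037 False -0.036714552209795435 [-0.1 -0.5  0.6] [-0.09 -0.09  0.02]
-0.027 False -0.02666444421397139 [-0.5 -0.6 -0.1] [-0.03 -0.15  0.  ]
-0.017 True -0.019411102808328008 [-1.3 -0.4 -0.3] [-0.04 -0.11  0.03]
```

```bash
python3 - <<'E'
from h import *
shot("s9","scene"); I,c=load("s9")
W,_=load("w8"); 
o=np.zeros((560,800,3),np.uint8); o[:560,:400]=cv2.resize(I[200:340,340:440],(400,560)); o[:300,400:]=cv2.resize(W,(400,300)); 
o[300:,400:]=cv2.resize(read_camera("wrist")[:,:,::-1],(400,260)); cv2.imwrite("pics/c9.png",o)
E
```

```text
(no output)
```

View pics/c9.png

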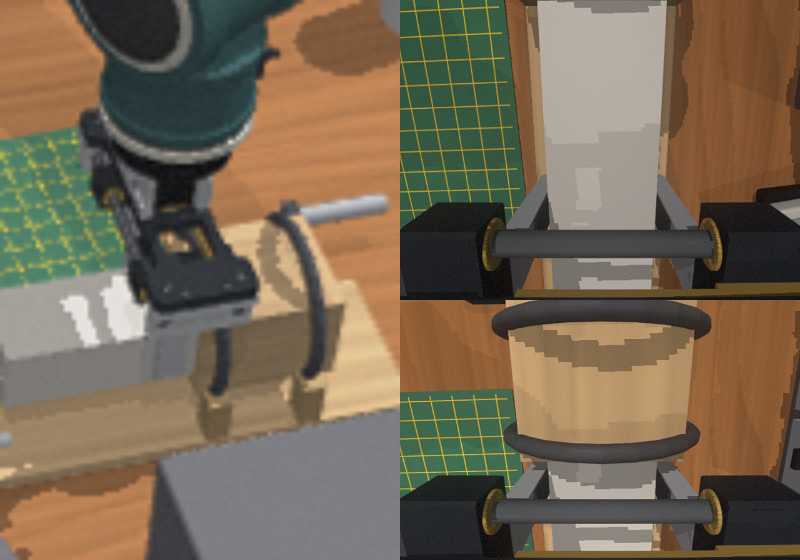

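```bash
python3 - <<'E'
from h import *
grip(.078); p=get_tcp_pos(); servo_line([p[0],p[1],.17],speed=.15)
a=np.pi-.175; k=np.array([.599,-.3153])
grip(.05,30); move_pose([*k,.14],down(a)); servo_line([*k,.08],speed=.15)
print("desc",servo_line([*k,.052],speed=.04,until_force=5),get_tcp_pos(),get_contact_force())
grip(.005,30); print("w",get_grip_width(),get_torque().round(2),get_contact_force().round(2))
y0=(k-MO)@JD; x0=(k-MO)@JX; print("jig",x0,y0)
f0=get_contact_force()
for y in np.arange(y0+.01,-.19,.01):
    r=servo_line([*J(y,x0),.052],speed=.04,until_force=14); f=get_contact_force()-f0
    print(round(y,3),r,((get_tcp_pos()[:2]-MO)@JD).round(4),f.round(1),get_torque().round(2))
    if r: break
print(get_t())
E
```

```text
desc False [ 0.59913253 -0.31528359  0.05217135] [ 0.60615014  0.70940079 -0.31528099]
w 0.0123511394169854 [ 0.07 -0.2  -0.03] [0.13 0.3  0.32]
jig -0.0012153108099498822 -0.3474389486221072
-0.337 False -0.3365 [0.2 1.1 1.3] [ 0.51 -0.17 -0.04]
-0.327 False -0.3267 [-0.2  1.9  1.2] [ 0.58 -0.19 -0.05]
-0.317 False -0.3167 [0.4 1.9 0.9] [ 0.5  -0.18  0.03]
-0.307 False -0.3067 [0.9 2.1 1.8] [ 0.52 -0.17 -0.01]
-0.297 False -0.2967 [1.  2.1 1.2] [ 0.52 -0.25 -0.07]
-0.287 False -0.2867 [0.6 2.  1.6] [ 0.58 -0.2  -0.02]
-0.277 False -0.2767 [-0.9  1.9  1.5] [ 0.55 -0.24 -0.06]
-0.267 False -0.2667 [0.2 1.5 1.6] [ 0.49 -0.16 -0.03]
-0.257 False -0.2567 [0.3 1.8 1.7] [ 0.49 -0.19 -0.02]
-0.247 False -0.2467 [0.2 1.5 1.8] [ 0.51 -0.15 -0.05]
-0.237 False -0.2367 [0.1 1.9 1.2] [ 0.56 -0.13 -0.06]
-0.227 False -0.2267 [-0.3  1.3  2. ] [ 0.5  -0.03 -0.  ]
-0.217 True -0.2204 [-0.8 -5.4  4.7] [-1.04 -0.12 -0.03]
53.4667
```

```bash
python3 - <<'E'
from h import *
x0=-.0012
for y in np.arange(-.219,-.21,.001):
    r=servo_line([*J(y,x0),.052],speed=.02); f=get_contact_force()
    print(round(y,4),((get_tcp_pos()[:2]-MO)@JD).round(4),f.round(1),get_torque().round(2),get_grip_width())
    if f[1]<-16: break
shot("s10","scene"); I,_=load("s10"); W,_=shot("w10")
o=np.zeros((600,800,3),np.uint8); o[:,:480]=cv2.resize(I[190:345,230:430],(600,600))[:,:480] if 0 else cv2.resize(I[205:345,240:430],(480,600)); o[:240,480:]=cv2.resize(W,(320,240)); cv2.imwrite("pics/c10.png",o)
E
```

```text
-0.219 -0.2202 [ 0.5 -8.1  2.4] [-1.77 -0.18 -0.  ] 0.011390905011967049
-0.218 -0.2202 [ -0.5 -12.    2.4] [-2.68 -0.22 -0.01] 0.011668423386210363
-0.217 -0.2201 [ -0.2 -14.9   2.4] [-3.64 -0.21  0.08] 0.011602883956142812
-0.216 -0.2199 [ -0.2 -19.2   2.8] [-4.58 -0.25  0.  ] 0.011649631037147655
```

View pics/c10.png

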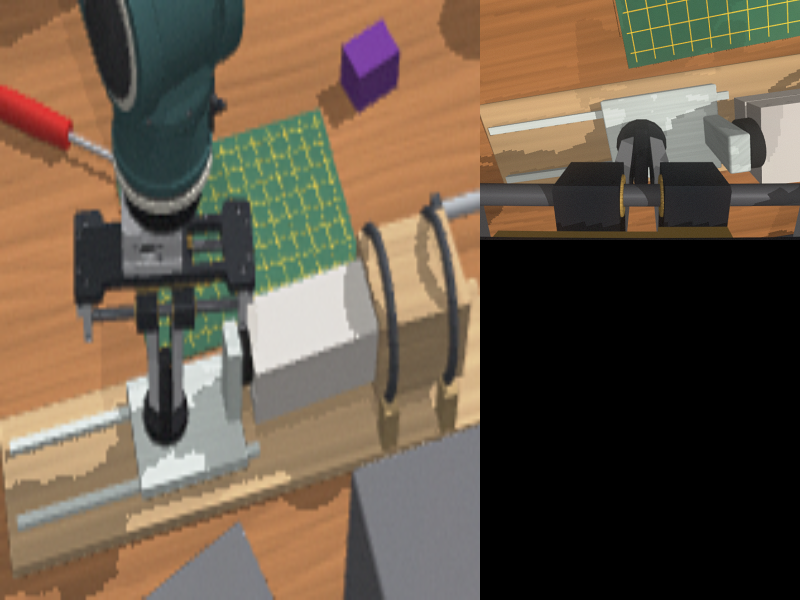

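The pad is against the pair, the pair is home, and the push force is about 19 N. Next I'll tighten the knob.

```bash
python3 - <<'E'
from h import *
grip(.005,50); a=np.pi-.175; p=[*J(-.216,-.0012),.052]
for d in np.r_[np.arange(.2,1.21,.2),np.arange(1.25,1.7,.05)]:
    servo_line(p,down(a-d),speed=.03); t=get_torque()
    q=R.from_quat(get_tool_rot()).as_matrix()[:,0]; ang=np.arctan2(q[1],q[0])
    print(round(d,2),"turned",round(a-ang,3),t.round(2),get_contact_force().round(1),round(get_grip_width(),4))
    if abs(t[2])>2 or (d>1.3 and a-ang<d-.08): break
print(get_joints().round(2),get_t())
E
```

```text
0.2 turned 0.204 [-4.47 -0.33 -0.07] [  1.4 -17.5   1.8] 0.0117
0.4 turned 0.403 [-4.31 -0.56 -0.03] [  1.  -18.4   0.3] 0.0115
0.6 turned 0.603 [-4.18 -0.79 -0.04] [  3.1 -18.3  -0.6] 0.0117
0.8 turned 0.803 [-4.15 -1.01 -0.07] [  2.8 -16.9  -1.4] 0.0115
1.0 turned 1.003 [-4.09 -1.36 -0.06] [  4.4 -16.4  -2.8] 0.0117
1.2 turned 1.203 [-4.03 -1.66 -0.04] [  5.8 -16.8  -4.1] 0.0117
1.25 turned 1.253 [-4.11 -1.72  0.11] [  6.3 -17.3  -4.6] 0.0116
1.3 turned 1.302 [-4.14 -1.67  0.81] [  5.7 -17.3  -4.5] 0.0117
1.35 turned 1.352 [-3.67 -1.38  0.68] [  5.7 -14.5  -2.4] 0.0123
1.4 turned 1.401 [-3.7  -1.34  1.  ] [  5.  -15.6  -2.7] 0.0126
1.45 turned 1.451 [-3.71 -1.24  1.28] [  5.1 -15.6  -2. ] 0.0134
1.5 turned 1.501 [-2.8  -0.93  0.9 ] [  4.  -10.3  -2. ] 0.014
1.55 turned 1.551 [-2.74 -0.96  1.19] [  3.6 -11.9  -0.8] 0.0146
1.6 turned 1.6 [-2.79 -0.95  1.47] [  4.1 -11.8  -0.4] 0.0152
1.65 turned 1.65 [-2.88 -0.9   1.84] [  4.1 -12.1  -0. ] 0.0161
[ 0.7   0.69 -0.64  1.7   0.5   0.92 -0.38] 59.1333
```

```bash
cat >> h.py <<'E'
def crank(th,tilt):
    g=np.r_[J(.143,-.07*np.cos(th)),.075+.07*np.sin(th)]
    r=R.from_rotvec(-tilt*np.r_[JD,0])*R.from_quat(down(AJ))
    return g+.019*r.as_matrix()[:,2],r.as_quat()
E
python3 - <<'E'
from h import *
print("tilt dir",R.from_quat(crank(0,.2)[1]).as_matrix()[:,2])
grip(.05); p=get_tcp_pos(); servo_line([p[0],p[1],.16],speed=.15)
p,q=crank(0,0); grip(.05,20)
move_pose(p+[0,0,.11],q); servo_line(p+[0,0,.03],speed=.15); f0=get_contact_force()
print("desc",servo_line(p,speed=.04,until_force=5),(get_tcp_pos()-p).round(4))
grip(.008,20); print("w",get_grip_width(),(get_contact_force()-f0).round(1),get_torque().round(2),get_t())
E
```

```text
tilt dir [ 0.19860725 -0.00496622 -0.98006658]
desc False [0.0001 0.0001 0.0002]
w 0.013336584986348604 [-6.3 -1.2  5.5] [-0.21  1.28  0.  ] 64.5333
```

```bash
python3 - <<'E'
from h import *
for th in np.r_[np.arange(.15,3.0,.15),3.05,np.pi,3.2]:
    p,q=crank(th,.2*min(th,np.pi)/np.pi); servo_line(p,q,speed=.08); f=get_contact_force()
    print(round(th,2),(get_tcp_pos()-p).round(3),f.round(1),end=" | ")
    if np.linalg.norm(f)>35: break
print(get_grip_width(),get_t()); W,_=shot("w11"); T,_=shot("t11","top"); S,_=shot("s11","scene")
o=np.zeros((600,800,3),np.uint8); o[:,:440]=cv2.resize(S[195:345,300:440],(440,600)); o[:270,440:]=cv2.resize(W,(360,270)); o[270:600,440:]=cv2.resize(T[150:240,220:420],(360,330)); cv2.imwrite("pics/c11.png",o)
E
```

```text
0.15 [-0.001  0.     0.001] [-6.8  0.1  1.9] | 0.3 [-0.001  0.     0.001] [-9.9 -0.7  5.1] | 0.45 [-0.002  0.     0.001] [-15.8  -1.1   6.9] | 0.6 [-0.002  0.     0.001] [-23.   -3.   14.3] | 0.75 [-0.004  0.     0.001] [-35.3  -4.5  27.8] | 0.01356634517620051 65.95
```

View pics/c11.png

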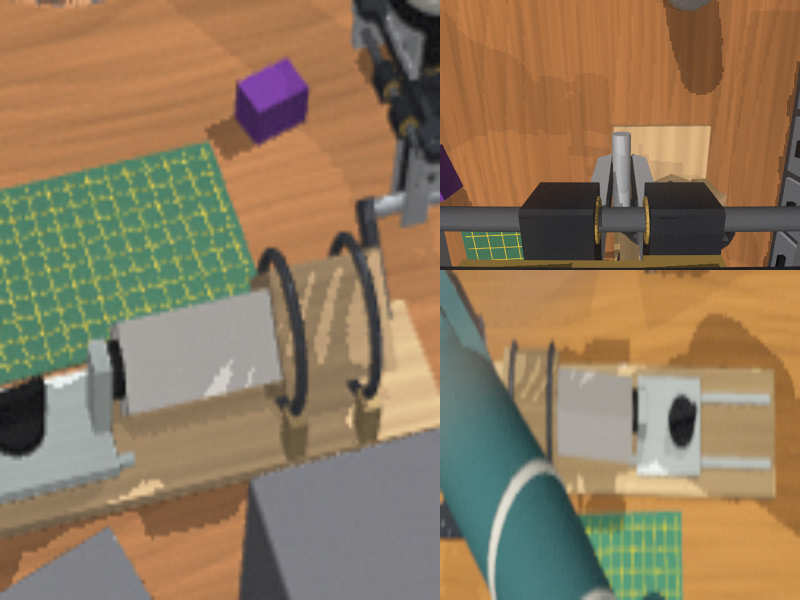

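```bash
cat > turn.py <<'E'
from h import *
off=np.zeros(3)
def step(th,n=1):
    global off
    for i in range(n):
        p,q=crank(th,.2*min(th,np.pi)/np.pi); servo_line(p+off,q,speed=.05); f=get_contact_force()
        rad=np.r_[JX*-np.cos(th),np.sin(th)]
        off=off+rad*np.clip((f@rad)*.00007,-.002,.002)
    tan=np.r_[JX*np.sin(th),np.cos(th)]
    print(round(th,2),"off",(off*1000).round(1),"fr %.1f ft %.1f"%(f@rad,f@tan),"pos",((get_tcp_pos()-p)*1000).round(1),end=" | ")
    return np.linalg.norm(f),f@tan
step(.75,5)
for th in np.r_[np.arange(.85,3.06,.1),3.1,3.14,3.18,3.22,3.26]:
    n,ft=step(th)
    if n>35 or (th>3 and ft<-12): print("STOP",n,ft); break
print(get_grip_width(),get_t(),get_contact_force())
E
python3 turn.py
```

```text
0.75 off [-3.   0.1  2.8] fr -0.4 ft 0.4 pos [-2.7  0.   3. ] | 0.85 off [-3.4  0.1  3.2] fr 8.9 ft -2.1 pos [-3.6  0.1  3. ] | 0.95 off [-4.1  0.1  4.2] fr 16.7 ft -2.7 pos [-4.2  0.2  3.6] | 1.05 off [-4.6  0.1  5. ] fr 13.9 ft -2.6 pos [-4.6  0.2  4.7] | 1.15 off [-5.   0.1  5.9] fr 13.8 ft -2.7 pos [-5.   0.2  5.5] | 1.25 off [-5.2  0.1  6.7] fr 11.7 ft -2.3 pos [-5.   0.3  6.5] | 1.35 off [-5.3  0.1  7.3] fr 8.5 ft -2.6 pos [-5.1  0.3  7.3] | 1.45 off [-5.4  0.1  7.6] fr 4.7 ft -0.5 pos [-5.1  0.3  7.7] | 1.55 off [-5.4  0.1  7.9] fr 3.9 ft -0.3 pos [-5.2  0.3  7.9] | 1.65 off [-5.4  0.1  8. ] fr 1.7 ft 0.0 pos [-5.3  0.2  7.9] | 1.75 off [-5.4  0.1  8. ] fr 0.5 ft -1.1 pos [-5.4  0.1  7.9] | 1.85 off [-5.4  0.1  8. ] fr -0.0 ft -0.7 pos [-5.4  0.1  7.9] | 1.95 off [-5.4  0.1  7.9] fr -2.1 ft 1.6 pos [-5.4  0.1  8. ] | 2.05 off [-5.4  0.1  7.9] fr -0.3 ft -0.2 pos [-5.4  0.1  7.9] | 2.15 off [-5.4  0.1  7.9] fr -0.3 ft 0.9 pos [-5.4  0.2  7.9] | 2.25 off [-5.4  0.1  7.9] fr 0.0 ft -0.3 pos [-5.4  0.2  7.9] | 2.35 off [-5.4  0.1  7.9] fr 1.0 ft 1.5 pos [-5.2  0.2  7.9] | 2.45 off [-5.2  0.1  8. ] fr 2.8 ft 1.5 pos [-5.   0.2  7.9] | 2.55 off [-5.   0.1  8.2] fr 4.1 ft 1.2 pos [-4.9  0.2  8.1] | 2.65 off [-4.7  0.1  8.4] fr 5.5 ft 0.7 pos [-4.7  0.3  8.3] | 2.75 off [-4.3  0.1  8.5] fr 5.4 ft 0.4 pos [-4.2  0.2  8.5] | 2.85 off [-3.9  0.1  8.6] fr 6.1 ft 0.3 pos [-3.7  0.2  8.7] | 2.95 off [-3.3  0.1  8.8] fr 8.9 ft 0.4 pos [-3.   0.2  8.9] | 3.05 off [-2.6  0.1  8.8] fr 10.7 ft 0.6 pos [-2.1  0.1  9.1] | 3.1 off [-2.   0.   8.9] fr 8.5 ft -0.4 pos [-1.6  0.1  9.2] | 3.14 off [-1.3  0.   8.9] fr 9.3 ft -1.2 pos [-1.1  0.1  9.1] | 3.18 off [-0.8  0.   8.8] fr 6.5 ft -1.1 pos [-0.7  0.1  9. ] | 3.22 off [-0.4  0.   8.8] fr 7.0 ft -0.9 pos [-0.3  0.1  8.9] | 3.26 off [ 0.2 -0.   8.7] fr 8.5 ft -0.9 pos [0.2 0.1 8.8] | 0.013349222797442935 75.3083 [ 8.61354672  2.88175869 -0.10732982]
```

```bash
python3 - <<'E'
from h import *
W,_=shot("w12"); S,_=shot("s12","scene")
o=np.zeros((600,800,3),np.uint8); o[:,:440]=cv2.resize(S[195:345,320:460],(440,600)); o[:270,440:]=cv2.resize(W,(360,270)); T,_=shot("t12","top"); o[270:600,440:]=cv2.resize(T[150:240,200:400],(360,330)); cv2.imwrite("pics/c12.png",o)
E
```

```text
(no output)
```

View pics/c12.png

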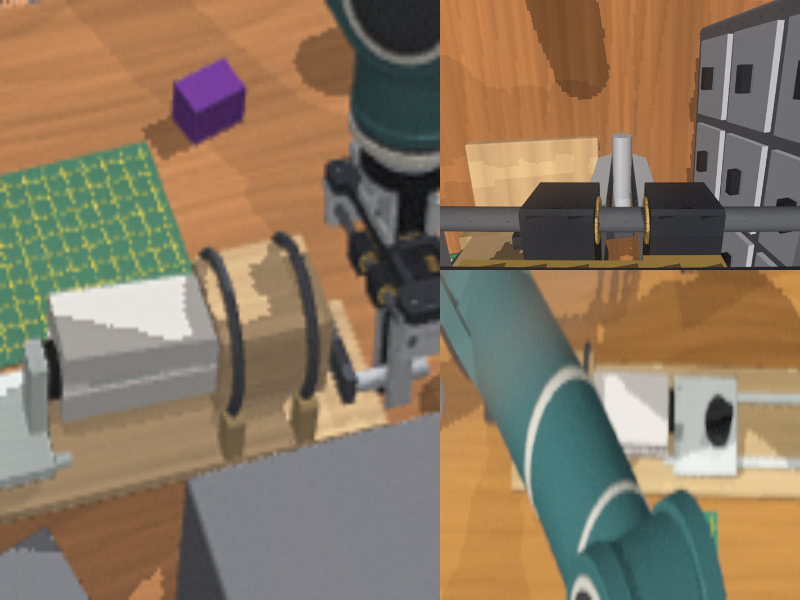

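```bash
python3 - <<'E'
from h import *
p0=get_tcp_pos()
for i in range(1,9):
    p=p0-[0,0,.002*i]; servo_line(p,speed=.03); f=get_contact_force(); print(i,((get_tcp_pos()-p0)*1000).round(1),f.round(1),get_torque().round(2))
    if abs(f[2])>18: break
W,_=shot("w13"); S,_=shot("s13","scene"); print(get_t())
d=cv2.absdiff(S,cv2.imread("pics/s12.png"))
print("changed px in pair/drum region",(d[250:310,330:395].max(2)>25).sum())
E
```

```text
1 [ 0.1 -0.  -2.3] [6.3 1.1 0. ] [ 0.41 -1.17  0.13]
2 [ 0.4  0.1 -3.3] [ 0.5  0.5 12.9] [-0.11 -0.43  0.04]
3 [ 0.6  0.4 -4.7] [-2.  -0.8 19. ] [-0.18 -0.22 -0.05]
76.3083
changed px in pair/drum region 47
```

```bash
python3 - <<'E'
from h import *
grip(.04); p=get_tcp_pos(); zt=R.from_quat(get_tool_rot()).as_matrix()[:,2]
servo_line(p-zt*.1,speed=.15)
move_pose([*J(-.2),.2],DN); 
S,cs=shot("s14","scene"); W,cw=shot("w14")
g=lambda th:proj(np.r_[J(.178,-.07*np.cos(th)),.075+.07*np.sin(th)],cs)[0]
print("peg end pred pi",g(np.pi),"pi-.15",g(np.pi-.15),"pi-.3",g(np.pi-.3),get_t())
o=np.zeros((600,800,3),np.uint8); 
for th,col in ((np.pi,(0,0,255)),(np.pi-.15,(255,0,0))): cv2.circle(S,tuple(np.round(g(th)).astype(int)),1,col,-1)
o[:,:480]=cv2.resize(S[215:330,340:460],(480,600)[::1] if 0 else (480,600)); o[:240,480:]=cv2.resize(W,(320,240)); o[240:,480:]=cv2.resize(W[100:280,230:420],(320,360)); cv2.imwrite("pics/c14.png",o)
E
```

```text
peg end pred pi [456.06925146 286.94147268] pi-.15 [456.6148023  284.13221946] pi-.3 [456.91840346 280.9256548 ] 79.15
```

View pics/c14.png

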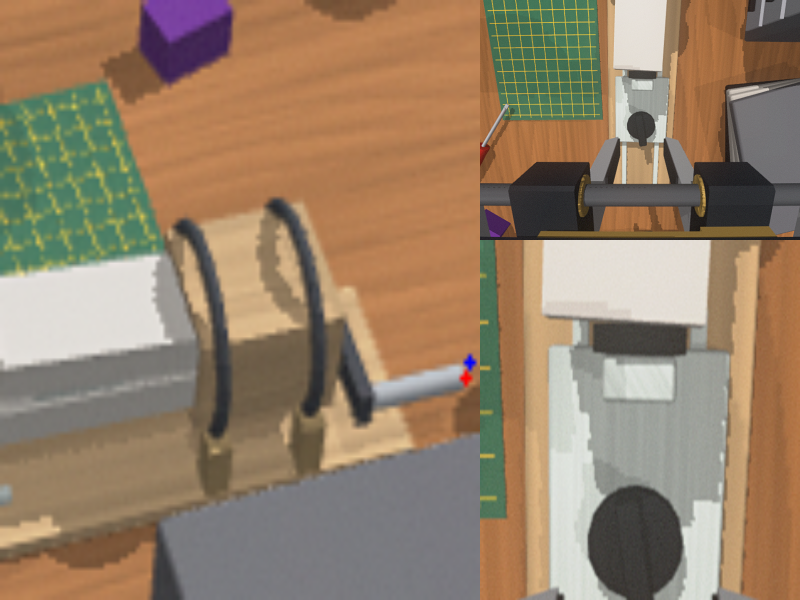

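The crank peg end lies between the two predictions, closer to the half-turn mark. I'll settle it by touch: closed fingertips pressed on the peg should find its top at z=0.082.

```bash
python3 - <<'E'
from h import *
grip(0,20); p=J(.143,.068)
move_pose([*p,.14],down(AJ)); servo_line([*p,.105],speed=.12)
r=servo_line([*p,.07],speed=.02,until_force=4); print(r,get_tcp_pos()[2],get_contact_force().round(1))
z=get_tcp_pos()[2]
for i in range(1,7):
    servo_line([*p,z-.001*i],speed=.02); f=get_contact_force(); print(round(get_tcp_pos()[2],4),f.round(1))
    if f[2]>18: break
servo_line([*p,.17],speed=.15); print(get_t())
E
```

```text
True 0.08220582698085573 [-1.7 -1.3  8.5]
0.0821 [-5.8 -2.6 12.4]
0.0819 [-9.5 -4.4 23.2]
84.0333
```

```bash
python3 - <<'E'
from h import *
a=np.pi-.175-1.28; k=J(-.2201,-.0012)
grip(.05,50); move_pose([*k,.15],down(a)); servo_line([*k,.08],speed=.12)
print(servo_line([*k,.052],speed=.04,until_force=5))
grip(.005,50); print(get_grip_width(),get_torque().round(2))
p=[*k,.052]
for d in np.r_[np.arange(.2,1.01,.2),np.arange(1.1,1.5,.05)]:
    servo_line(p,down(a+d),speed=.03); t=get_torque(); print(round(d,2),t.round(2),get_contact_force().round(1),round(get_grip_width(),4))
    if abs(t[2])>1: break
f0=get_contact_force()
for y in np.arange(-.23,-.351,-.02):
    r=servo_line([*J(y,-.0012),.052],speed=.06,until_force=12); print(round(y,3),r,(get_contact_force()-f0).round(1))
    if r: break
print(get_t())
grip(.05); q=get_tcp_pos(); servo_line([q[0],q[1],.2],speed=.2); move_pose([*J(-.12),.22],down(AJ))
W,cw=shot("w15"); S,_=shot("s15","scene"); o=np.zeros((480,800,3),np.uint8); o[:,:480]=cv2.resize(W[:360,180:540],(480,480)); o[:,480:]=cv2.resize(S[195:345,300:400],(320,480)); cv2.imwrite("pics/c15.png",o)
E
```

```text
False
0.011554850491383441 [-0.09 -1.36  0.44]
0.2 [-0.08 -1.11  0.05] [ 4.1 -0.4 -1.6] 0.0117
0.4 [-0.29 -0.52  0.09] [ 2.1 -0.5  1.4] 0.0116
0.6 [-0.53  0.11  0.05] [-0.6 -2.7  4.6] 0.0118
0.8 [-0.83  0.6   0.03] [-3.1 -4.1  5.6] 0.0115
1.0 [-1.04  0.93  0.03] [-3.7 -4.4  6.4] 0.0118
1.1 [-1.18  0.97  0.02] [-5.2 -4.   6.9] 0.0114
1.15 [-1.18  1.02  0.06] [-4.7 -5.   6.7] 0.0117
1.2 [-1.29  0.98  0.05] [-4.1 -6.2  7.1] 0.0116
1.25 [-1.34  1.07 -0.01] [-4.6 -6.1  7.4] 0.0119
1.3 [-1.44  1.1   0.06] [-4.6 -5.9  8. ] 0.0116
1.35 [-1.43  1.13  0.04] [-5.8 -5.6  8.1] 0.0117
1.4 [-1.54  1.12  0.04] [-5.6 -6.5  8.1] 0.0114
1.45 [-1.56  1.08 -0.4 ] [-4.3 -6.5  7. ] 0.0115
-0.23 False [-0.8  5.5  0.4]
-0.25 False [-1.1  5.1  0.8]
-0.27 False [-1.1  4.8  0.2]
-0.29 False [-1.4  4.5  0.1]
-0.31 False [-0.2  4.6  0.1]
-0.33 False [-0.4  4.6 -1.2]
-0.35 False [-0.8  5.1 -0.5]
95.55
```

The viewer's picture limit is reached, so I'll check by numbers from here. The knob turned back to its loose end stop and the stop slid back freely. Next I'll take the pair out.

```bash
python3 - <<'E'
from h import *
def pose(y,z,phi):
    r=R.from_rotvec(phi*np.r_[JX,0])*R.from_quat(down(AJ))
    return np.r_[J(y),z]+.019*r.as_matrix()[:,2],r.as_quat()
phi=.056
p,q=pose(-.022,.0713,phi)
grip(.085,50); move_pose(p+[0,0,.1],q); servo_line(p+[0,0,.03],speed=.15)
print("desc",servo_line(p,speed=.05,until_force=5),(get_tcp_pos()-p).round(4))
grip(.05,50); print("w",get_grip_width(),get_contact_force().round(1),get_torque().round(2))
servo_line(*pose(-.022,.075,0),speed=.02); f0=get_contact_force(); print("level",f0.round(1),get_torque().round(2))
for y in np.arange(-.03,-.13,-.012):
    r=servo_line(*pose(y,.075,0),speed=.05,until_force=12); print(round(y,3),r,(get_contact_force()-f0).round(1),get_torque().round(2))
    if r: break
print(get_t(),get_grip_width())
E
```

```text
desc False [0.0001 0.0001 0.0001]
w 0.061843206232651375 [-1.8 -1.5  2.8] [-0.39  0.65  0.09]
level [ 0.5 -0.9 -2.5] [-0.07 -0.13  0.07]
-0.03 False [-1.   1.8 -0.6] [-0.02 -0.08  0.01]
-0.042 False [-0.5  1.8 -0.2] [-0.   -0.08  0.02]
-0.054 False [-0.8  1.8 -0.9] [-0.03 -0.07  0.  ]
-0.066 False [-1.2  1.6 -0.2] [-0.01 -0.03 -0.04]
-0.078 False [-0.4  2.2 -0.1] [-0.02 -0.09  0.01]
-0.09 False [-0.1  1.4  0.4] [-0. -0. -0.]
-0.102 False [ 0.   0.9 -0.3] [-0.01 -0.09 -0.04]
-0.114 False [-0.6  1.9 -0.1] [-0.05 -0.06 -0.03]
-0.126 False [-1.9  0.1 -0.3] [-0.1  -0.06  0.04]
105.8417 0.06200128169712136
```

```bash
python3 - <<'E'
from h import *
p=get_tcp_pos(); servo_line([*p[:2],.15],speed=.12); print(get_grip_width(),get_contact_force().round(1))
P=[.4365,-.0628]; a=np.pi/2+.03
move_pose([*P,.15],down(a)); servo_line([*P,.04],speed=.12)
print(servo_line([*P,.006],speed=.02,until_force=5),get_tcp_pos(),get_contact_force().round(1),get_torque().round(2))
grip(.085); servo_line([*P,.12],speed=.15); servo_line([.45,-.16,.3],DN,speed=.25)
I,c=shot("w16"); x,g=fitobj(I,c,(*P,.03),(.062,.22,.048),.002); print("pair fit",x.round(4),round(g,3),get_t())
E
```

```text
0.06188146152667572 [ 0.   0.8 -2.4]
True [ 0.43650041 -0.06277896  0.00714897] [-1.3  0.3  7.9] [-0.23  0.29 -0.08]
pair fit [ 0.436  -0.0627  0.0387] 0.016 112.5667
```

```bash
python3 - <<'E'
from h import *
x=(.436,-.0627,.035)
move_pose([x[0],x[1],.12],down(np.pi/2+x[2])); grip(.085,25)
servo_line([x[0],x[1],.031],speed=.08); f0=get_contact_force()
grip(.05,25); print("w",get_grip_width()); servo_line([x[0],x[1],.05],speed=.03); servo_line([x[0],x[1],.15],speed=.12)
print("w",get_grip_width(),"lifted weight",(get_contact_force()-f0).round(2))
shot("w17"); shot("s17","scene")
P=[.45,.22]; move_pose([*P,.15],DN); servo_line([*P,.03],speed=.12)
print(servo_line([*P,.002],speed=.02,until_force=4),get_tcp_pos())
grip(.085); servo_line([*P,.15],speed=.15)
move_pose([.46,-.16,.33],DN); I,c=shot("w18")
x,g=fitobj(I,c,(.436,-.0627,.035),TRAY,.002,True); print("tray on mat",x.round(4),round(g,3))
move_pose([.45,.06,.33],DN); I2,c2=shot("w19"); y,g=fitobj(I2,c2,(.45,.22,0),TRAY,0); print("empty",y.round(4),round(g,3),get_t())
# tins: look along the tray centreline at rim height; tin mouth-up => dark/bright interior with light rim
for n,I_,c_ in (("after",I,c),("before",*load("w5"))):
    g_=cv2.cvtColor(I_,cv2.COLOR_BGR2GRAY)
    u=lambda s,w:proj([x[0]-np.sin(x[2])*s+np.cos(x[2])*w,x[1]+np.cos(x[2])*s+np.sin(x[2])*w,.042],c_)[0]
    for w in (0,): print(n,[int(g_[int(v[1]),int(v[0])]) for v in (u(s,w) for s in np.arange(-.105,.106,.005))])
E
```

```text
w 0.06178540423693857
w 0.06198117858998346 lifted weight [ 0.18 -1.34 -0.82]
True [0.44998082 0.2200085  0.00505037]
tray on mat [ 0.4362 -0.061   0.035 ] 0.036
empty [0.4497 0.2209 0.0036] 0.013 124.8167
after [177, 123, 139, 136, 138, 208, 161, 183, 184, 184, 180, 127, 127, 129, 126, 130, 131, 184, 137, 140, 141, 139, 141, 140, 123, 208, 192, 189, 185, 124, 128, 128, 131, 130, 129, 82, 148, 138, 139, 140, 123, 83, 141]
before [212, 125, 133, 146, 149, 212, 213, 213, 210, 208, 215, 215, 217, 213, 216, 215, 217, 150, 198, 141, 153, 152, 147, 149, 148, 193, 192, 192, 194, 191, 194, 194, 194, 194, 202, 194, 201, 194, 149, 146, 146, 84, 179]
```

```bash
python3 - <<'E'
from h import *
hold(.5); print(get_contact_force().round(1),get_t()); close_job()
E
```

```text
[-0.2  0.4  0. ] 125.3167
the job is handed in; nothing more can be done
```

The job is done and handed in at 125 s. Both tins I found now stand mouth up in the former cover tray on the mat. The emptied tray lies mouth down on the bare table at about (0.45, 0.22).

**Sequence**
- Each tin went into the tray. One had been knocked about 25 mm, so I measured it again before picking it up.
- I put the cover on, and the closed pair went into the drum smoothly, stopping at the back wall at the expected depth.
- I pushed the stop against the pair with about 19 N, then tightened the knob to its end stop.
- I cranked the drum half a turn, loosened the knob to its end, slid the stop back, took the pair out and put it on the mat. Then I lifted off the emptied tray.

**Last checks**
- **Full half turn:** pressing on the crank peg found its top at 82 mm, as expected at the end stop, and it did not give.
- **Pair on the mat:** it measured as flat and closed.
- **Emptied tray:** it weighed about 0.8 N when lifted, so it was empty, and it landed flat.
- **Tins mouth up:** the brightness along the tray shows two open, shaded interiors with light rims. Before the turn the same spots were evenly bright, as closed bottoms are.

**Problems and gaps**
- During the first part of the crank turn the sideways force rose to about 45 N, because the peg was not following the path I had planned. I then let the path follow the measured force.
- The 16-picture viewing limit was reached before the pair came out of the drum. Everything after that was checked only by numbers, not by looking.
- I did not measure the other objects on the table again at the end.

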